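Fit the lamp module into the photometer's bayonet port and hold it home

ROBOT

A 6-joint arm with a two-finger parallel gripper is mounted at the origin on the work surface. World frame = base frame: x ahead of the robot, y to its left, z up, the work surface at z = 0. Lengths are in mm, angles in rad, forces in N, time in s.
With the tool pointing down it reaches from about 250 to 800 mm from the base axis. Payload 3.9 kg.
Tool frame: the origin (TCP) lies on the centre line of the jaws, within the pads' length; the fingertips stand 14 mm ahead of it and the grasp point (between the pads) lies 5 mm behind it; z points along the fingers, y is the line along which they close (so a half turn about z gives the same grasp; the last joint's range is limited). The gripper opens to 85 mm and grips with 20 to 120 N. Pads are 22 mm wide; open, the fingers measure 114 mm over their backs; the gripper's body (76 mm by 85 mm) begins 54 mm behind the grasp point. The pads swing forward as they close: fully open they stand 13 mm farther back than shut.
Start: joints at [1.213, 0.26, -0.138, 1.173, 0, 1.571], TCP at [183.858, 491.744, 245.304] pointing down, gripper open.
Joint ranges: [-2.78, 2.78], [-0.83, 1.72], [-1.28, 1.37], [-1.9, 2.12], [-1.57, 1.48], [-3.14, 3.14]. Speed limits (rad/s): [2.57, 2.57, 3.14, 3.14, 3.14, 3.14].

INTERFACE

Orientations are given as a unit quaternion [w, x, y, z].
In Python, from station import * gives the robot as it stands. The module is installed in compiled form; this text tells all that it offers.
- The arm moves only by the tool move_arm, never from a script. Its argument "motion" is a list that holds one entry, the list of rows, each a list of 6 numbers: the shift along the tool's x, y, z normalised to -1 to 1, where 1 is 0.025 m, then the turn, a rotation vector about the tool's x, y, z normalised to -1 to 1, where 1 is 0.08 rad. In form: [[[dx, dy, dz, wx, wy, wz], ...]]. A call has 1 to 8 rows; each row shifts and turns the commanded pose from where the row before left it, along the tool's axes as they then stand; what a row does not reach is not made up. A row lasts 1/8 s, in which the tool goes at most 62.5 mm and 10.7 degrees, less where a joint would pass 70% of its speed; a pose out of reach is approached as far as the arm can. A call with a number of a shift or a turn outside -1 to 1 is refused whole. A call with a gripper value outside its range is refused whole. "fingers" is the gripper command: -1 is shut, 1 is fully open, values between are in proportion, set as the call begins (left out, the last holds). The fingers move at their own pace and stop on an object; the grip force is fixed at half the most. Time passes only in rows, so rows that do not move let the fingers close. It gives the time, the measured TCP pose, the force, the opening and the grip force at its end, in the units of the state.
- observe(): the state, without advancing time (a new reading comes with each control period).
- get_image(name): name is "scene" or "top"; returns the picture (420x560x3 uint8, red, green, blue); there is no depth.
- get_calibration(name): a dict with "vertical_fov" (degrees; the focal length in pixels is half the picture's height over the tangent of half this angle, whatever the lens; pixels are square), "cx", "cy" (the principal point, pixels), "R" (3x3) and "t" (3): a world point X has camera coordinates R X + t. Camera axes: x right, y down, z forward; pixel columns grow to the right and rows downward; lengths in mm; the calibration is good to about 2 mm. A picture is of the moment at which its call begins. get_calibration takes no time and is no camera call.
- finish_job(): hands the job in; it is judged then, once.
The state is a dict: "clock": time; "joint_pos": joint angles; "dq": joint speeds; "joint_efforts": joint torques, N m; "ee_pos": TCP position; "orientation": TCP orientation; "wrist_force": force on the tool from outside, world axes, zero at the start; "moment": the same for the moment, N m; "opening": finger opening in mm; "gripper_force": force on a finger pad.
Only numpy, scipy, OpenCV 4.12 (cv2) and the standard library are available. Lean on these libraries where they do the work, as an engineer would, in place of code of your own. Each camera call takes 0.05 s, during which the arm holds its last target. There are 200 camera calls.

TASK

Take the lamp module (the one with the finned heat sink) out of its rest and fit it into the lamp port on top of the photometer: enter its two lugs into the slots, push it down against the spring until its flange is flush on the rim, and twist it clockwise, seen from above, a quarter turn up to the stop. The spring lifts it off the rim if you ease off, so finish while still gripping it, pressed flush and turned up to the stop, for a colleague to tighten the clamp screw. Leave the blanking plug and everything else where it is.

Things in the scene. Friction and masses are not known exactly. Their poses are not given: they have to be found in the camera images.
- lamp_grip (a point): Lamp module (0.2 kg, 99 mm tall), upright in a well of the rest: this point is on its axis, mid-height of its finned aluminium heat sink, 44 mm along x, 30 along y, 52 tall. Pinch the flat sides (30 mm apart) from above. z is up. Below this point: flange top 28 mm, flange underside 33, lug centres 57, foot 75 mm.
- lamp: The same lamp module, origin at its foot. Under the heat sink: a flange 60 mm wide, 5 thick, then a black barrel 32 mm wide, 42 long, with two round steel lugs 6 mm thick, reaching 22 mm from the axis at +x and -x, in line with the heat sink's long side. A half turn makes no difference. In the rest its foot is 5 mm above the bench.
- port (a point): Lamp port on the photometer: centre of the 36 mm bore at the top of its round rim, 15 mm above the deck, 110 mm above the bench. z is up; x runs through the two opposite slots where the lugs enter. Seated, lamp_grip is 33 mm above this point and the module is turned 80 degrees clockwise (seen from above) from this x.
- lamp_socket: The port's bayonet socket, origin and axes as point port. Slots 12 mm wide, open to 26 mm from the axis, lead 16 mm straight down, then run clockwise under the lip for 80 degrees to a stop (closed the other way). The lugs can turn once the flange is within 5 mm of the rim. A small clamp screw with brass knob stands out of the rim's side.
- contact_plate (a joint): Travel (m) of the sprung contact plate in the bore: 0 at rest, 0.014 with the flange on the rim. It meets the module's foot with the flange 14 mm above the rim, pushes up with 4 N there, about 10 N when flush. There is no click: turned but not pressed, the module rises 5 mm until the lugs bear on the lip.
- rest: Grey rest for module and plug, 84 x 190 x 19 mm, fixed to the bench; origin under its centre. Two round wells, 35 mm wide and 14 mm deep, 50 mm to +y and to -y of its centre; which one holds the lamp module varies.
- photometer: Ivory bench photometer, fixed, 345 mm deep, 340 mm wide, deck 95 mm high, keypad facing the robot. Origin under the middle of its main housing; x points to its back. The port is at x -30 mm, y +80 mm; flat covers up to 14 mm above the deck lie on its right-hand half (-y).
- plug_center (a point): Blanking plug in the other well of the rest: the same barrel, lugs and flange, but with a smooth round black knob 38 mm wide instead of the heat sink; 73 mm tall, this point half-way up. Not to be moved.
- screwdriver: Screwdriver with a black handle, about 160 mm, lying on the photometer's deck behind the lamp port; origin at its underside. Not to be moved.
- cup_a: Lidded specimen cup, 66 mm wide and 64 mm tall, on the bench left of the rest; origin under its centre. Not to be moved.
- cup_b: A second specimen cup, the same size; origin under its centre. Not to be moved.
- jar: Lidded steel jar, 88 mm wide and 113 mm tall; origin under its centre. Not to be moved.
- reagent: Amber reagent bottle, 56 mm wide and 135 mm tall; origin under its centre. Not to be moved.
- tube_rack: Steel wire rack, 85 x 200 mm, with capped test tubes up to 110 mm tall; origin under its centre. Not to be moved.

How it is judged:
By the outcome, as a careful person would: the job done as asked, in the order asked, and still so for the second after the job is handed in, while the arm keeps its last pose, push and grip.
It also fails if it takes over 40 s, if anything falls off the work surface, if the arm or the gripper's body presses on something with over 40 N, if the wrist force passes 120 N, or if a joint passes its speed limit or range.

## Working session

There is one attempt and no reset: what is moved stays moved. The work goes in short steps, Python scripts to look and compute and a tool call to move; the robot and the scene stay as the last step left them, time stands still between calls to the robot, and variables do not carry over. Pictures are saved under pics/ and viewed, at most 10 in all, crops included, and the job is handed in when it is done.

Besides the shell and the picture viewer there is one more tool, called after "Emit:" as name([rows], argument=value, ...), one row to a line, values as JSON. move_arm: Moves the arm, as the interface text tells. Its arguments: {"type":"object","properties":{"motion":{"type":"array","items":{"type":"array","items":{"type":"array","items":{"type":"number"}}}},"fingers":{"type":"number"}},"required":["motion"]}

```bash
mkdir -p pics; python3 - <<'E'
from station import *
import cv2
for n in("scene","top"):
    im=get_image(n); cv2.imwrite(f"pics/{n}0.png",cv2.resize(im[:,:,::-1],(800,600),interpolation=cv2.INTER_CUBIC)); cv2.imwrite(f"raw_{n}.png",im[:,:,::-1])
    print(get_calibration(n))
print(observe())
E
```

```text
{'vertical_fov': 51.904579889428966, 'cx': 271.83365421786743, 'cy': 210.97425152679017, 'R': array([[-0.84021352,  0.54200721,  0.01641439],
       [ 0.42269205,  0.67361337, -0.60628084],
       [-0.33966554, -0.50246713, -0.79508119]]), 't': array([ 443.38586718, -307.43506776, 1245.34155141])}
{'vertical_fov': 52.259907532263405, 'cx': 282.32325021906314, 'cy': 210.22618396352414, 'R': array([[ 0.00545456, -0.99995253,  0.00807371],
       [-0.98323331, -0.00683465, -0.1822239 ],
       [ 0.18227043, -0.00694439, -0.98322391]]), 't': array([128.2815075 , 592.67780841, 955.39765668])}
{'clock': 0.1, 'joint_pos': array([ 1.21299173e+00,  2.60630348e-01, -1.39259687e-01,  1.17270279e+00,
        1.51861001e-05,  1.57079819e+00]), 'dq': array([ 0.00184758, -0.00108881,  0.00425813, -0.00033103, -0.00062644,
       -0.00098114]), 'joint_efforts': array([-1.02998317e-04, -4.06507266e+01,  2.54528099e+01,  1.01263160e-02,
        2.46043732e-05,  1.01205802e-05]), 'ee_pos': array([183.65088628, 491.19178093, 244.53439036]), 'orientation': array([-1.67313773e-04,  1.77950349e-01,  9.84039057e-01, -8.82560360e-04]), 'wrist_force': array([ 0.0234304 , -0.35895788, -0.04621891]), 'moment': array([0.01554208, 0.0035693 , 0.00840786]), 'gripper_force': 0.0, 'opening': 85.70524191178812}
```

View pics/scene0.png

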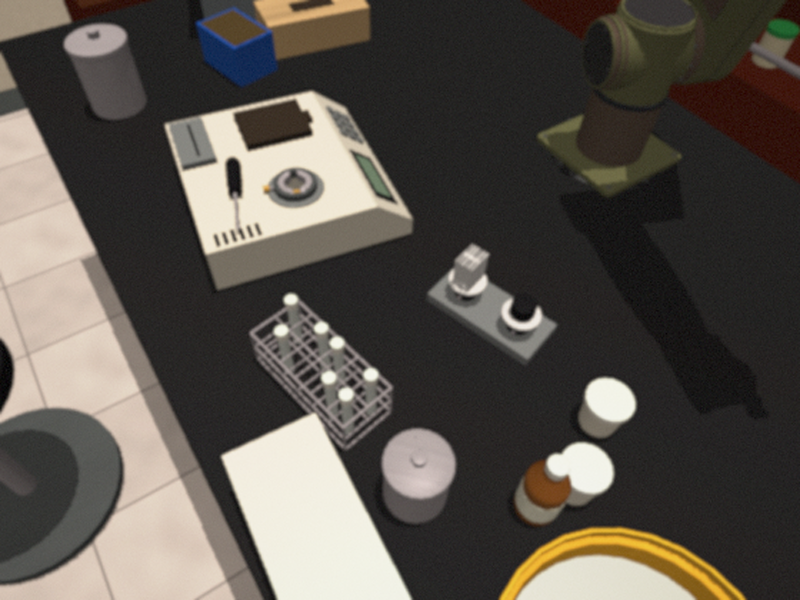

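View pics/top0.png

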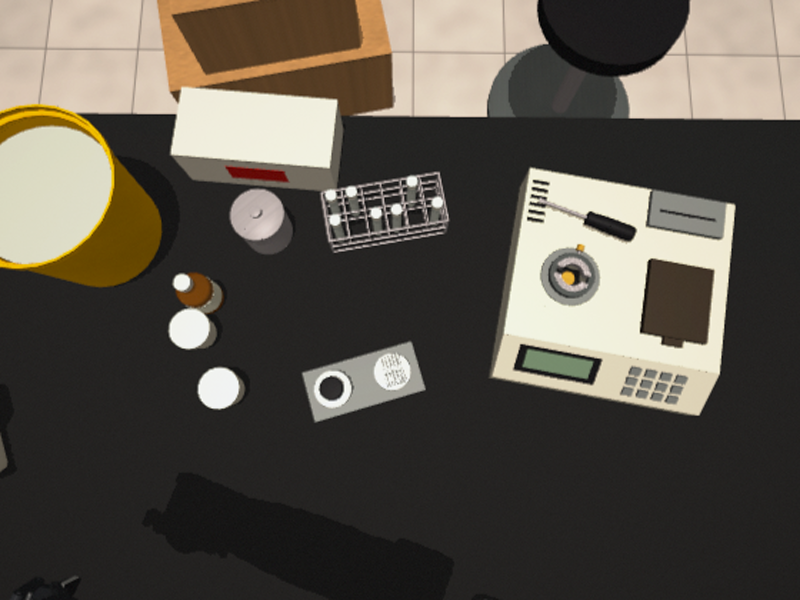

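The overview shows the lamp in the rest's right-hand well (top view 393,371; scene view 470,268), the plug in the other well (top 333,389), and the port at top 570,276 / scene 295,185. Next I'll enlarge those areas.

```bash
python3 - <<'E'
import cv2,numpy as np
s=cv2.imread("raw_scene.png");t=cv2.imread("raw_top.png")
def c(im,x,y,w,h,k): return cv2.resize(im[y:y+h,x:x+w],(w*k,h*k),interpolation=cv2.INTER_CUBIC)
# top: rest 205..305 x 235..300 ; port 365..425
a=np.vstack([c(t,207,234,100,66,8)[:300*2][:528]]);cv2.imwrite("pics/c1.png",a)
b=np.hstack([c(t,374,164,50,60,8),c(s,180,105,50,60,8)]);cv2.imwrite("pics/c2.png",b)
cv2.imwrite("pics/c3.png",c(s,295,165,100,75,8))
E
```

```text
(no output)
```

View pics/c1.png

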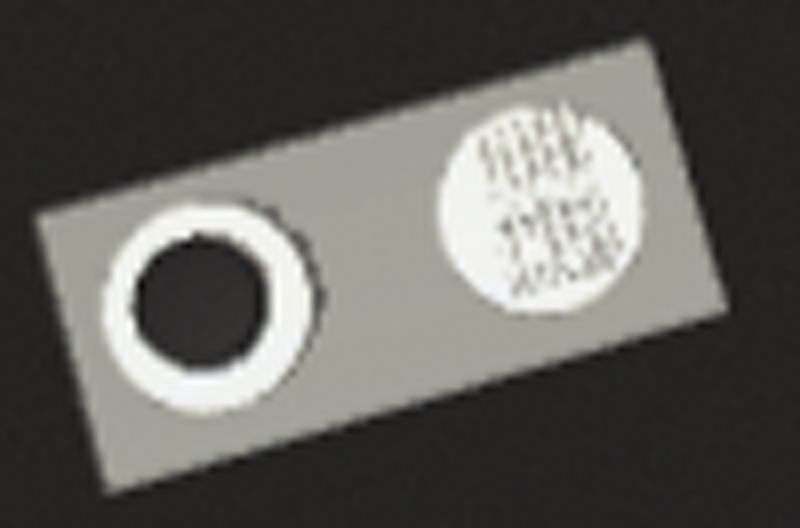

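View pics/c2.png

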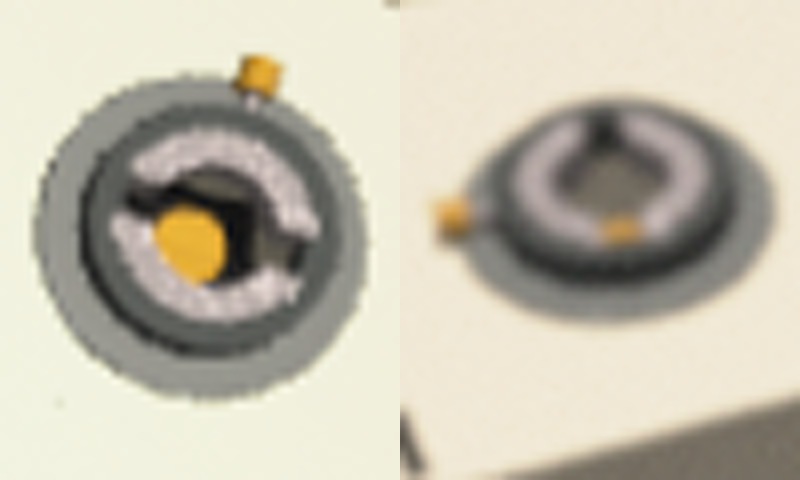

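View pics/c3.png

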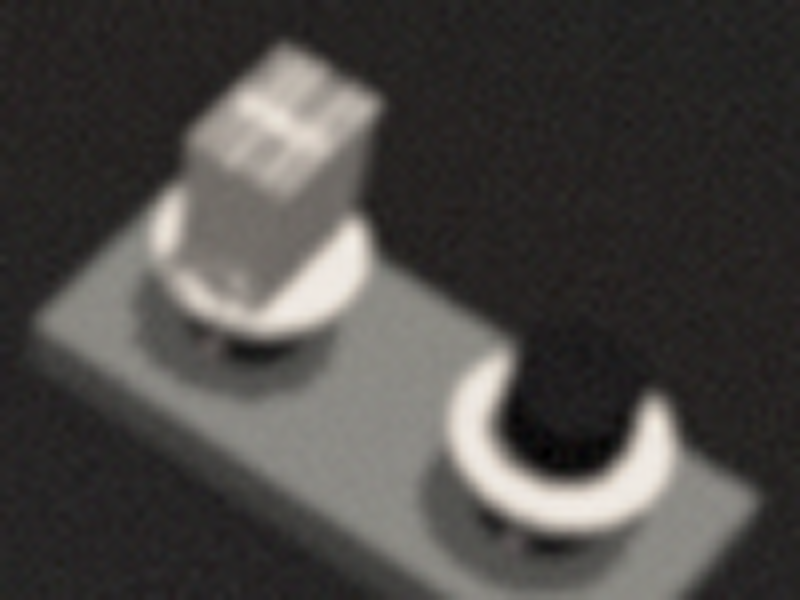

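Readings from the crops:
- **Lamp:** flange disc centred at crop (541,209), and heat sink top corners in the scene view at (285,40), (385,102), (282,195), (187,133).
- **Port:** lip ring centred at crop (215,223), with slots near (128,193) and (305,258). The clamp knob sits at the back, at (258,75).

```bash
cat > h.py <<'E'
import numpy as np,cv2
from station import *
def cam(n):
    c=get_calibration(n);f=210/np.tan(np.radians(c["vertical_fov"]/2))
    return np.array([[f,0,c["cx"]],[0,f,c["cy"]],[0,0,1]]),np.array(c["R"]),np.array(c["t"])
def back(n,uv,z):
    K,R,t=cam(n);d=R.T@np.linalg.inv(K)@np.array([uv[0],uv[1],1.]);C=-R.T@t
    return C+d*(z-C[2])/d[2]
def proj(n,X):
    K,R,t=cam(n);p=K@(R@np.asarray(X,float)+t);return p[:2]/p[2]
def cr(p,off,k=8): return (np.array(p)+.5)/k-.5+np.array(off)
E
python3 - <<'E'
from h import *
np.set_printoptions(precision=1,suppress=True)
r=[back("top",cr(p,(207,234)),19)[:2] for p in [(40,215),(648,38),(728,312),(107,492)]]
print("rest",r,np.mean(r,0),[np.linalg.norm(r[i]-r[(i+1)%4]) for i in range(4)])
d=r[0]-r[1]+r[3]-r[2];print("rest y dir deg",np.degrees(np.arctan2(d[1],d[0])))
print("flange",back("top",cr((541.5,208.5),(207,234)),52))
q=[back("scene",cr(p,(295,165)),106)[:2] for p in [(285,40),(385,102),(282,195),(187,133)]]
print("sink",q,np.mean(q,0),[np.linalg.norm(q[i]-q[(i+1)%4]) for i in range(4)])
for a,b in((0,1),(3,2),(1,2),(0,3)):
    e=q[b]-q[a];print(np.degrees(np.arctan2(e[1],e[0])))
pc=back("top",cr((215,223),(374,164)),110);print("port",pc)
a=back("top",cr((128,193),(374,164)),110);b=back("top",cr((305,258),(374,164)),110);e=a-b
print(a,b,(a+b)/2,"slot deg",np.degrees(np.arctan2(e[1],e[0])))
print("port scene",back("scene",cr((608,185),(180-50,105)),110),"farslot",back("scene",cr((605,130),(130,105)),110))
k=[back("top",np.array(p)*.7,95)[:2] for p in [(530,168),(735,204),(720,372)]]
print("deck",k,np.degrees(np.arctan2(*(k[0]-k[1])[::-1])))
# rectified view of port plane z=110 & rest plane
K,R,t=cam("top");import cv2
H=lambda z:K@np.c_[R[:,0],R[:,1],R[:,2]*z+t]
def rect(c,z,half,n,img):
    s=half*2/n; A=np.array([[0,-s,c[0]+half],[-s,0,c[1]+half],[0,0,1]])  # up=+x,right=-y
    return cv2.warpPerspective(img,H(z)@A,(n,n),flags=cv2.INTER_CUBIC|cv2.WARP_INVERSE_MAP)
im=cv2.imread("raw_top.png");P=rect(pc,110,38,560,im)
cv2.circle(P,(280,280),int(18*560/76),(0,255,0),1);cv2.circle(P,(280,280),int(26*560/76),(0,255,0),1)
for dg in range(0,360,10):
    v=np.array([-np.sin(np.radians(dg)),-np.cos(np.radians(dg))]);k=560/76
    cv2.line(P,tuple((280+v*26*k).astype(int)),tuple((280+v*(31 if dg%30==0 else 28)*k).astype(int)),(0,0,255) if dg%90 else (255,0,0),1)
cv2.imwrite("pics/p1.png",P)
E
```

```text
rest [array([475.4, 299.9]), array([529.5, 118.7]), array([447.9,  94.7]), array([394.4, 277.3])] [461.8 197.6] [np.float64(189.09019592470455), np.float64(85.12514348384306), np.float64(190.30752443974754), np.float64(83.99614950756201)]
rest y dir deg 106.48339468403711
flange [475.9 150.   52. ]
sink [array([461.3, 128.4]), array([452.3, 160.7]), array([495.8, 172. ]), array([504.1, 141.3])] [478.4 150.6] [np.float64(33.49207773320872), np.float64(44.9413494737616), np.float64(31.768779263712624), np.float64(44.66665809569997)]
105.6482292375923
105.15005475717032
14.597795895280123
16.803560396594392
port [ 626.3 -132.9  110. ]
[ 634.8 -108.8  110. ] [ 616.4 -157.8  110. ] [ 625.6 -133.3  110. ] slot deg 69.45454404829597
port scene [ 630.7 -129.4  110. ] farslot [ 620.4 -151.3  110. ]
deck [array([807.9, -75.7]), array([ 748.4, -409.9]), array([ 474.3, -360.8])] 79.90554273060356
```

View pics/p1.png

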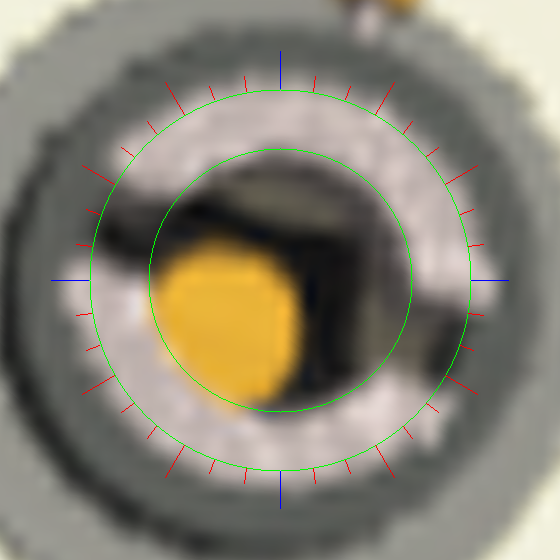

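The lamp is at about (476,150) with yaw 16°. The port is at (626,-133) with its slot axis at about 71.5°. I'll start with a small wrist turn to see which way joint 6 counts.

Emit:
move_arm([
  [[0,0,0,0,0,-1],[0,0,0,0,0,-1]],
], fingers=0.45)

```text
clock: 0.35
ee_pos: [183.7, 491.4, 244.7]
orientation: [-0.0, 0.097, 0.995, -0.001]
wrist_force: [0.3, -1.0, -1.0]
opening: 61.8
gripper_force: 0.0
```

```bash
cat >> h.py <<'E'
from scipy.spatial.transform import Rotation as Ro
def st():
    o=observe();q=o["orientation"];M=Ro.from_quat([q[1],q[2],q[3],q[0]]).as_matrix()
    th=np.degrees(np.arctan2(M[1,0],M[0,0]))
    print("t",round(o["clock"],2),"pos",np.round(o["ee_pos"],1),"th",round(th,2),"z",np.round(M[:,2],3),"q6",round(np.degrees(o["joint_pos"][5]),1),"F",np.round(o["wrist_force"],1),"M",np.round(o["moment"],2),"open",round(o["opening"],1),"g",round(o["gripper_force"],1))
    return np.array(o["ee_pos"]),th,M
def plan(target,thT):
    p,th,M=st();d=np.array(target)-p;dth=(thT-th+180)%360-180
    a=np.radians(thT);X=np.array([np.cos(a),np.sin(a),0]);Y=np.array([np.sin(a),-np.cos(a),0])
    print("turn wz rows total",round(-np.radians(dth)/.08,2),"then shift (rows of 25mm) x,y,z",np.round([d@X/25,d@Y/25,-d[2]/25],2))
E
python3 -c "
from h import *
plan([476,150,180],196)"
```

```text
t 0.35 pos [183.7 491.4 244.7] th 168.82 z [-0.    -0.001 -1.   ] q6 80.7 F [ 0.3 -1.  -1. ] M [-0.    0.03 -0.01] open 61.8 g 0.0
turn wz rows total -5.93 then shift (rows of 25mm) x,y,z [ -7.47 -16.35   2.59]
```

Emit:
move_arm([
  [[0,0,0,0,0,-0.99],[0,0,0,0,0,-0.99],[0,0,0,0,0,-0.99],[0,0,0,0,0,-0.99],[0,0,0,0,0,-0.99],[0,0,0,0,0,-0.98],[-0.44,-0.96,0,0,0,0],[-0.44,-0.96,0,0,0,0]],
])

```text
clock: 1.35
ee_pos: [218.2, 450.9, 244.7]
orientation: [-0.0, -0.138, 0.99, -0.001]
wrist_force: [1.0, -0.3, -0.2]
opening: 62.1
gripper_force: 0.0
```

Emit:
move_arm([
  [[-0.44,-0.96,0.12,0,0,0],[-0.44,-0.96,0.12,0,0,0],[-0.44,-0.96,0.12,0,0,0],[-0.44,-0.96,0.12,0,0,0],[-0.44,-0.96,0.12,0,0,0],[-0.44,-0.96,0.12,0,0,0],[-0.44,-0.96,0.12,0,0,0],[-0.44,-0.96,0.12,0,0,0]],
])

```text
clock: 2.35
ee_pos: [355.4, 290.0, 220.8]
orientation: [-0.0, -0.138, 0.99, -0.0]
wrist_force: [-0.7, 0.1, -0.1]
opening: 61.8
gripper_force: 0.0
```

Emit:
move_arm([
  [[-0.44,-0.96,0.12,0,0,0],[-0.44,-0.96,0.12,0,0,0],[-0.44,-0.96,0.12,0,0,0],[-0.44,-0.96,0.12,0,0,0],[-0.44,-0.96,0.12,0,0,0],[-0.44,-0.96,0.12,0,0,0],[-0.43,-0.95,0.12,0,0,0]],
])

```text
clock: 3.22
ee_pos: [475.0, 149.7, 199.8]
orientation: [-0.0, -0.138, 0.99, -0.0]
wrist_force: [-0.6, 0.3, 0.4]
opening: 61.7
gripper_force: 0.0
```

```bash
python3 -c "
from h import *
plan([476,150,75],196)
for n in('scene','top'): cv2.imwrite('raw1_%s.png'%n,get_image(n)[:,:,::-1])
a=cv2.imread('raw1_scene.png')[120:240,280:400];b=cv2.imread('raw1_top.png')[200:320,215:335]
cv2.imwrite('pics/v1.png',np.hstack([cv2.resize(i,(400,400),interpolation=cv2.INTER_CUBIC) for i in(a,b)]))"
```

```text
t 3.23 pos [475.  149.7 199.8] th -164.16 z [-0.001 -0.    -1.   ] q6 1.6 F [-0.6  0.3  0.4] M [-0.01 -0.03 -0.01] open 61.7 g 0.0
turn wz rows total -0.03 then shift (rows of 25mm) x,y,z [-0.04  0.    4.99]
```

View pics/v1.png

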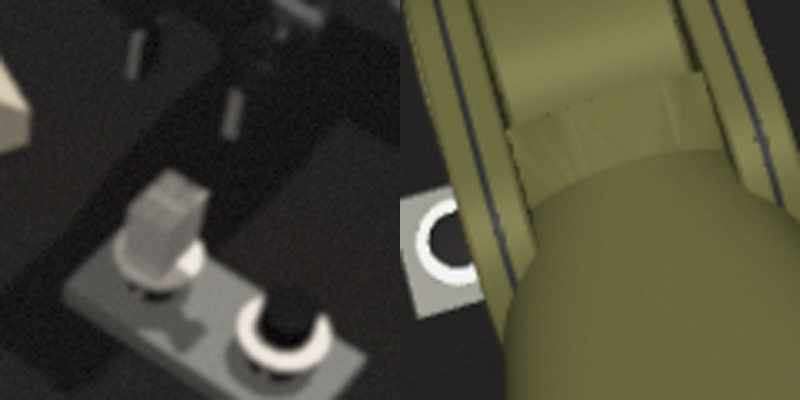

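The view shows the open fingers on either side of the heat sink along its flat sides. Going down.

Emit:
move_arm([
  [[-0.04,0,1,0,0,-0.03],[0,0,1,0,0,0],[0,0,1,0,0,0],[0,0,0.6,0,0,0],[0,0,0.6,0,0,0],[0,0,0.5,0,0,0],[0,0,0.3,0,0,0],[0,0,0,0,0,0]],
])

```text
clock: 4.32
ee_pos: [475.3, 150.8, 74.9]
orientation: [-0.001, -0.139, 0.99, -0.0]
wrist_force: [-0.7, 0.4, -0.2]
opening: 61.9
gripper_force: 0.0
```

```bash
python3 -c "
from h import *
plan([476,150,75],196)
p=back('scene',(280+182/3.333,120+108/3.333),188);print(p)"
```

```text
t 4.33 pos [475.3 150.8  74.9] th -164.0 z [-0.001 -0.    -1.   ] q6 1.6 F [-0.7  0.4 -0.2] M [ 0.    0.01 -0.01] open 61.9 g 0.0
turn wz rows total -0.0 then shift (rows of 25mm) x,y,z [-0.02 -0.04 -0.01]
[480.70634431 151.35352327 188.        ]
```

Emit:
move_arm([
  [[0,0,0,0,0,0],[0,0,0,0,0,0],[0,0,0,0,0,0],[0,0,0,0,0,0],[0,0,0,0,0,0],[0,0,0,0,0,0]],
], fingers=-1)

```text
clock: 5.08
ee_pos: [476.5, 151.1, 76.0]
orientation: [0.001, -0.139, 0.99, 0.0]
wrist_force: [-0.2, -0.1, 6.2]
opening: 29.9
gripper_force: 59.3
```

```bash
python3 -c "
from h import *
st()"
```

```text
t 5.08 pos [476.5 151.1  76. ] th -164.01 z [ 0.002  0.001 -1.   ] q6 1.6 F [-0.2 -0.1  6.2] M [ 0.07  0.07 -0.03] open 29.9 g 59.3
```

Emit:
move_arm([
  [[0,0,-0.4,0,0,0],[0,0,-0.8,0,0,0],[0,0,-1,0,0,0],[0,0,-1,0,0,0],[0,0,-1,0,0,0],[0,0,-1,0,0,0],[0,0,-0.6,0,0,0],[0,0,0,0,0,0]],
])

```text
clock: 6.08
ee_pos: [476.2, 150.8, 221.2]
orientation: [0.001, -0.139, 0.99, 0.0]
wrist_force: [0.3, 0.5, -2.7]
opening: 29.6
gripper_force: 59.1
```

```bash
python3 -c "
from h import *
plan([626,-133,222],251.5)"
```

```text
t 6.08 pos [476.2 150.8 221.2] th -164.02 z [ 0.001  0.    -1.   ] q6 1.6 F [ 0.3  0.5 -2.7] M [-0.03 -0.    0.  ] open 29.6 g 59.1
turn wz rows total -12.11 then shift (rows of 25mm) x,y,z [ 8.86 -9.29 -0.03]
```

Emit:
move_arm([
  [[0,0,0,0,0,-0.93],[0,0,0,0,0,-0.93],[0,0,0,0,0,-0.93],[0,0,0,0,0,-0.93],[0,0,0,0,0,-0.93],[0,0,0,0,0,-0.93],[0,0,0,0,0,-0.93],[0,0,0,0,0,-0.93]],
])

```text
clock: 7.08
ee_pos: [474.8, 150.4, 218.9]
orientation: [-0.001, -0.424, 0.905, 0.0]
wrist_force: [0.0, -1.1, -1.4]
opening: 29.7
gripper_force: 58.9
```

Emit:
move_arm([
  [[0,0,0,0,0,-0.93],[0,0,0,0,0,-0.93],[0,0,0,0,0,-0.93],[0,0,0,0,0,-0.93],[0,0,0,0,0,-0.93],[0.5,-0.52,0,0,0,0],[0.89,-0.93,0,0,0,0],[0.89,-0.93,0,0,0,0]],
])

```text
clock: 8.07
ee_pos: [514.1, 76.2, 219.5]
orientation: [-0.001, -0.583, 0.812, 0.0]
wrist_force: [0.1, 0.5, -1.2]
opening: 29.4
gripper_force: 59.2
```

Emit:
move_arm([
  [[0.89,-0.93,0,0,0,0],[0.89,-0.93,0,0,0,0],[0.89,-0.93,0,0,0,0],[0.89,-0.93,0,0,0,0],[0.89,-0.93,0,0,0,0],[0.89,-0.93,0,0,0,0],[0.89,-0.93,0,0,0,0],[0.36,-0.37,0,0,0,0]],
])

```text
clock: 9.07
ee_pos: [624.6, -135.7, 219.1]
orientation: [-0.001, -0.582, 0.813, 0.0]
wrist_force: [0.0, 1.4, -1.1]
opening: 29.6
gripper_force: 59.3
```

```bash
python3 -c "
from h import *
plan([626,-133,222],251.5)"
```

```text
t 9.07 pos [ 624.6 -135.7  219.1] th -108.77 z [-0.001 -0.    -1.   ] q6 -83.5 F [ 0.   1.4 -1.1] M [0.05 0.02 0.04] open 29.6 g 59.3
turn wz rows total -0.06 then shift (rows of 25mm) x,y,z [-0.12 -0.02 -0.12]
```

Emit:
move_arm([
  [[-0.12,-0.02,0.4,0,0,-0.05],[0,0,0.5,0,0,0],[0,0,0,0,0,0]],
])

```text
clock: 9.45
ee_pos: [624.2, -129.2, 195.9]
orientation: [-0.001, -0.586, 0.811, 0.002]
wrist_force: [-0.6, -0.1, -2.7]
opening: 29.7
gripper_force: 59.3
```

```bash
python3 -c "
from h import *
plan([626,-133,138],251.5)
for n in('scene','top'): cv2.imwrite('raw2_%s.png'%n,get_image(n)[:,:,::-1])
a=cv2.imread('raw2_scene.png')[75:165,160:250];b=cv2.imread('raw2_top.png')[150:240,350:440]
cv2.imwrite('pics/v2.png',np.hstack([cv2.resize(a,(540,540),interpolation=cv2.INTER_CUBIC),cv2.resize(b,(260,540)[:1]+(260,)).repeat(1,0) if 0 else np.vstack([cv2.resize(b,(260,260)),np.zeros((280,260,3),np.uint8)])]))"
```

```text
t 9.45 pos [ 624.2 -129.2  195.9] th -108.29 z [-0.004  0.001 -1.   ] q6 -83.4 F [-0.6 -0.1 -2.7] M [0.04 0.06 0.04] open 29.7 g 59.3
turn wz rows total 0.05 then shift (rows of 25mm) x,y,z [ 0.12 -0.12  2.31]
```

View pics/v2.png

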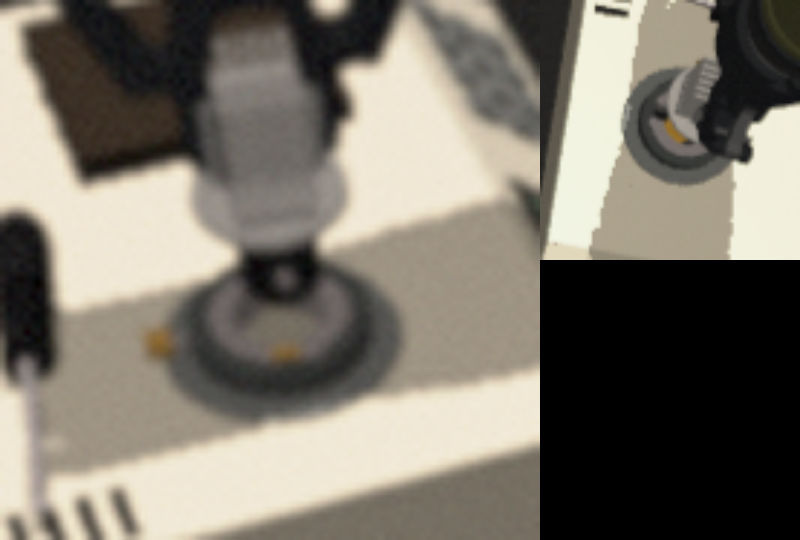

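The scene view shows the lamp upright above the port. The flange spans crop x 190–348, the near lug is at (287,280), the rim spans 188–375, and the near slot is at about (285,350). I'll compare these with the model projection while the arm settles.

```bash
python3 - <<'E'
from h import *
def pc(X): return np.round((proj("scene",X)-[160,75]+.5)*6-.5,1)
def ell(c,r,z):
    P=np.array([pc([c[0]+r*np.cos(a),c[1]+r*np.sin(a),z]) for a in np.linspace(0,6.283,180)])
    return "L %.0f R %.0f T %.0f B %.0f"%(P[:,0].min(),P[:,0].max(),P[:,1].min(),P[:,1].max())
L=np.array([624.2,-129.2]);zt=195.9;u=np.array([np.cos(np.radians(71.7)),np.sin(np.radians(71.7))])
print("flange top",ell(L,30,zt-23),"under",ell(L,30,zt-28),"foot",ell(L,16,zt-70))
print("lug end",pc([*(L+u*22),zt-52]), "sink top",[pc([*(L+u*22*a+np.array([u[1],-u[0]])*15*b),zt+31]) for a in(1,-1) for b in(1,-1)])
P=np.array([626,-133]);print("lip26",ell(P,26,110),"bore",ell(P,18,110),"disc(deck)r42",ell(P,42,95))
print("near slot",pc([*(P+u*22),110]),"far",pc([*(P-u*22),110]))
o=pc([*P,110]);print("px per mm x,y,z",[pc([*(P+d),110])-o for d in([10,0],[0,10])],pc([*P,120])-o)
st()
E
```

```text
flange top L 192 R 355 T 133 B 237 under L 194 R 356 T 143 B 248 foot L 245 R 329 T 254 B 310
lug end [291.6 282.8] sink top [array([224.9, 106. ]), array([310.2,  93.6]), array([206.6,  30.9]), array([289.6,  19.3])]
lip26 L 215 R 349 T 265 B 355 bore L 236 R 329 T 278 B 340 disc(deck)r42 L 179 R 393 T 267 B 412
near slot [291.7 346.5] far [273.4 272.5]
px per mm x,y,z [array([-22.9,   9.2]), array([12. , 14.8])] [ -2.7 -19.6]
t 9.55 pos [ 625.4 -129.6  197.5] th -108.3 z [-0.001  0.    -1.   ] q6 -83.4 F [ 0.9 -0.1 -1.7] M [-0.01 -0.02 -0.  ] open 29.6 g 59.3
```

Emit:
move_arm([
  [[0,0,0,0,0,0],[0,0,0,0,0,0]],
])

```text
clock: 9.8
ee_pos: [626.2, -130.4, 198.4]
orientation: [0.0, -0.585, 0.811, -0.0]
wrist_force: [-0.2, 0.9, -0.8]
opening: 29.5
gripper_force: 59.3
```

```bash
python3 - <<'E'
from h import *
plan([626,-133,138],251.5)
im=get_image("scene")[:,:,::-1];cv2.imwrite("raw3.png",im)
cv2.imwrite('pics/v3.png',cv2.resize(im[90:150,175:255],(800,600),interpolation=cv2.INTER_CUBIC))
E
```

```text
t 9.8 pos [ 626.2 -130.4  198.4] th -108.35 z [ 0.001 -0.    -1.   ] q6 -83.4 F [-0.2  0.9 -0.8] M [ 0.01 -0.01 -0.02] open 29.5 g 59.3
turn wz rows total 0.03 then shift (rows of 25mm) x,y,z [ 0.1  -0.03  2.41]
```

View pics/v3.png

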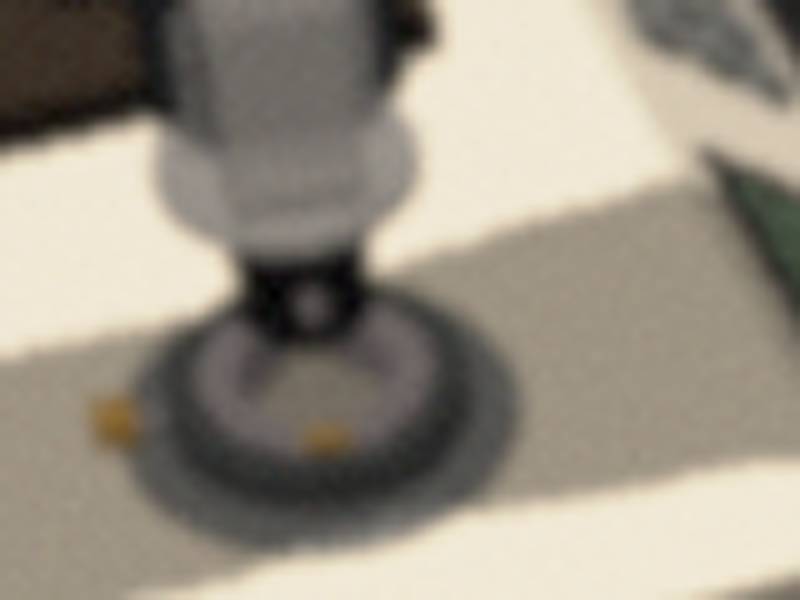

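Settled view: flange spans x 157–415 (bottom at y 252), lug at (315,305), barrel spans 245–365 (bottom at y 343). The lip ring spans 193–440, the deck disc 133–517 (bottom at y 548), and the near slot is at (325,440).

```bash
python3 - <<'E'
from h import *
def pc(X): return np.round((proj("scene",X)-[175,90]+.5)*10-.5,1)
def ell(c,r,z):
    P=np.array([pc([c[0]+r*np.cos(a),c[1]+r*np.sin(a),z]) for a in np.linspace(0,6.283,180)])
    return "L %.0f R %.0f mid %.0f T %.0f B %.0f"%(P[:,0].min(),P[:,0].max(),(P[:,0].min()+P[:,0].max())/2,P[:,1].min(),P[:,1].max())
L=np.array([626.2,-130.4]);zt=198.4;u=np.array([np.cos(np.radians(71.7)),np.sin(np.radians(71.7))])
print("flange top",ell(L,30,zt-23),"under",ell(L,30,zt-28),"foot",ell(L,16,zt-70))
print("lug end",pc([*(L+u*22),zt-52]))
P=np.array([626,-133]);print("lip27",ell(P,27,110),"bore",ell(P,18,110),"disc(deck)r42",ell(P,42,95))
print("near slot",pc([*(P+u*22),110]))
E
```

```text
flange top L 159 R 431 mid 295 T 62 B 237 under L 162 R 433 mid 297 T 80 B 255 foot L 248 R 387 mid 317 T 266 B 358
lug end [324.8 313.1]
lip27 L 205 R 437 mid 321 T 289 B 444 bore L 244 R 398 mid 321 T 314 B 418 disc(deck)r42 L 149 R 505 mid 327 T 296 B 538
near slot [336.6 427.8]
```

Emit:
move_arm([
  [[0.05,0,0.4,0,0,0],[0,0,0.25,0,0,0],[0,0,0.15,0,0,0],[0,0,0.15,0,0,0],[0,0,0,0,0,0]],
])

```text
clock: 10.48
ee_pos: [625.3, -131.7, 173.6]
orientation: [-0.0, -0.585, 0.811, 0.0]
wrist_force: [0.2, 0.1, -1.0]
opening: 29.4
gripper_force: 59.3
```

```bash
python3 -c "
from h import *
plan([626,-133,138],251.5)"
```

```text
t 10.47 pos [ 625.3 -131.7  173.6] th -108.37 z [-0.001  0.    -1.   ] q6 -83.5 F [ 0.2  0.1 -1. ] M [-0.02 -0.01  0.03] open 29.4 g 59.3
turn wz rows total 0.03 then shift (rows of 25mm) x,y,z [ 0.04 -0.04  1.43]
```

Emit:
move_arm([
  [[0,0,0.15,0,0,0],[0,0,0.15,0,0,0],[0,0,0.1,0,0,0],[0,0,0,0,0,0]],
])

```text
clock: 10.98
ee_pos: [625.4, -131.7, 163.7]
orientation: [-0.0, -0.585, 0.811, 0.0]
wrist_force: [-0.9, 0.9, -2.3]
opening: 29.2
gripper_force: 59.3
```

```bash
python3 -c "
from h import *
plan([626,-133,138],251.5)"
```

```text
t 10.97 pos [ 625.4 -131.7  163.7] th -108.37 z [-0.001  0.    -1.   ] q6 -83.5 F [-0.9  0.9 -2.3] M [ 0.02  0.01 -0.03] open 29.2 g 59.3
turn wz rows total 0.03 then shift (rows of 25mm) x,y,z [ 0.04 -0.04  1.03]
```

Still no contact force, so the lugs are at the slot mouths. Continuing in small steps.

Emit:
move_arm([
  [[0,0,0.12,0,0,0],[0,0,0.12,0,0,0],[0,0,0.1,0,0,0],[0,0,0,0,0,0]],
])

```text
clock: 11.48
ee_pos: [625.3, -131.7, 155.2]
orientation: [-0.0, -0.585, 0.811, 0.0]
wrist_force: [0.0, -0.0, -1.6]
opening: 29.0
gripper_force: 59.3
```

```bash
python3 -c "
from h import *
plan([626,-133,138],251.5)"
```

```text
t 11.47 pos [ 625.3 -131.7  155.2] th -108.37 z [-0.001  0.    -1.   ] q6 -83.5 F [ 0.  -0.  -1.6] M [-0.06  0.04 -0.02] open 29.0 g 59.3
turn wz rows total 0.03 then shift (rows of 25mm) x,y,z [ 0.04 -0.04  0.69]
```

Emit:
move_arm([
  [[0,0,0.15,0,0,0],[0,0,0.15,0,0,0],[0,0,0.15,0,0,0],[0,0,0.1,0,0,0],[0,0,0,0,0,0],[0,0,0,0,0,0]],
])

```text
clock: 12.22
ee_pos: [625.9, -131.8, 142.6]
orientation: [0.0, -0.585, 0.811, -0.0]
wrist_force: [-1.5, 0.8, 6.7]
opening: 29.3
gripper_force: 60.2
```

```bash
python3 -c "
from h import *
plan([626,-133,138],251.5)"
```

```text
t 12.22 pos [ 625.9 -131.8  142.6] th -108.37 z [ 0.001 -0.    -1.   ] q6 -83.5 F [-1.5  0.8  6.7] M [ 0.18  0.37 -0.03] open 29.3 g 60.2
turn wz rows total 0.03 then shift (rows of 25mm) x,y,z [ 0.04 -0.02  0.19]
```

Emit:
move_arm([
  [[0,0,0.1,0,0,0],[0,0,0.08,0,0,0],[0,0,0.04,0,0,0],[0,0,0,0,0,0]],
])

```text
clock: 12.72
ee_pos: [625.9, -131.8, 139.0]
orientation: [0.001, -0.585, 0.811, -0.001]
wrist_force: [-5.1, 0.7, 14.7]
opening: 29.4
gripper_force: 61.1
```

```bash
python3 -c "
from h import *
plan([626,-133,138],251.5)"
```

```text
t 12.72 pos [ 625.9 -131.8  139. ] th -108.37 z [ 0.002 -0.    -1.   ] q6 -83.5 F [-5.1  0.7 14.7] M [0.29 1.01 0.05] open 29.4 g 61.1
turn wz rows total 0.03 then shift (rows of 25mm) x,y,z [ 0.05 -0.02  0.04]
```

TCP is at 139.0 with 16 N of push. That matches the flush height, because the lamp was gripped 4 mm above TCP. Starting the clockwise twist.

Emit:
move_arm([
  [[0,0,0.02,0,0,0.6],[0,0,0,0,0,0.8],[0,0,0,0,0,0.8],[0,0,0,0,0,0.8],[0,0,0,0,0,0]],
])

```text
clock: 13.35
ee_pos: [626.7, -132.0, 139.0]
orientation: [0.002, -0.484, 0.875, -0.001]
wrist_force: [-3.0, 0.6, 15.5]
opening: 29.4
gripper_force: 61.0
```

```bash
python3 -c "
from h import *
plan([626,-133,138],171.5)"
```

```text
t 13.35 pos [ 626.7 -132.   139. ] th -122.15 z [ 0.004 -0.001 -1.   ] q6 -69.7 F [-3.   0.6 15.5] M [ 0.21  0.86 -0.15] open 29.4 g 61.0
turn wz rows total 14.47 then shift (rows of 25mm) x,y,z [ 0.02 -0.05  0.04]
```

Emit:
move_arm([
  [[0,0,0,0,0,0.9],[0,0,0,0,0,0.9],[0,0,0,0,0,0.9],[0,0,0,0,0,0.9],[0,0,0,0,0,0.9],[0,0,0,0,0,0.9],[0,0,0,0,0,0]],
])

```text
clock: 14.22
ee_pos: [627.3, -131.4, 139.0]
orientation: [0.003, -0.285, 0.959, -0.001]
wrist_force: [-2.8, 3.1, 13.6]
opening: 29.8
gripper_force: 60.9
```

```bash
python3 -c "
from h import *
plan([626,-133,138],171.5)"
```

```text
t 14.22 pos [ 627.3 -131.4  139. ] th -146.88 z [ 0.005  0.    -1.   ] q6 -45.0 F [-2.8  3.1 13.6] M [ 0.4   0.62 -0.14] open 29.8 g 60.9
turn wz rows total 9.08 then shift (rows of 25mm) x,y,z [ 0.04 -0.07  0.04]
```

Emit:
move_arm([
  [[0,0,0.03,0,0,0.9],[0,0,0,0,0,0.9],[0,0,0,0,0,0.9],[0,0,0,0,0,0.9],[0,0,0,0,0,0.9],[0,0,0,0,0,0.9],[0,0,0,0,0,0.9],[0,0,0,0,0,0]],
])

```text
clock: 15.22
ee_pos: [627.7, -130.9, 139.1]
orientation: [0.003, -0.037, 0.999, 0.0]
wrist_force: [-3.1, 3.3, 17.7]
opening: 29.6
gripper_force: 61.3
```

```bash
python3 -c "
from h import *
plan([626,-133,138],171.5)"
```

```text
t 15.22 pos [ 627.7 -130.9  139.1] th -175.73 z [ 0.007  0.001 -1.   ] q6 -16.1 F [-3.1  3.3 17.7] M [ 0.65  0.76 -0.1 ] open 29.6 g 61.3
turn wz rows total 2.79 then shift (rows of 25mm) x,y,z [ 0.06 -0.09  0.04]
```

Emit:
move_arm([
  [[0,0,0,0,0,0.6],[0,0,0,0,0,0.6],[0,0,0,0,0,0.5],[0,0,0,0,0,0.5],[0,0,0,0,0,0.4],[0,0,0,0,0,0]],
])

```text
clock: 15.98
ee_pos: [627.7, -131.1, 139.0]
orientation: [0.003, 0.066, 0.998, 0.001]
wrist_force: [-3.0, 2.6, 17.7]
opening: 29.7
gripper_force: 61.7
```

```bash
python3 -c "
from h import *
plan([626,-133,138],171.5)"
```

```text
t 15.97 pos [ 627.7 -131.1  139. ] th 172.39 z [ 0.007  0.001 -1.   ] q6 -4.2 F [-3.   2.6 17.7] M [0.58 0.8  0.09] open 29.7 g 61.7
turn wz rows total 0.19 then shift (rows of 25mm) x,y,z [ 0.06 -0.09  0.04]
```

Emit:
move_arm([
  [[0,0,0,0,0,0.3],[0,0,0,0,0,0.3],[0,0,0,0,0,0]],
])

```text
clock: 16.35
ee_pos: [627.6, -131.4, 139.0]
orientation: [0.003, 0.09, 0.996, 0.0]
wrist_force: [-3.4, 3.0, 18.4]
opening: 29.5
gripper_force: 62.0
```

```bash
python3 -c "
from h import *
plan([626,-133,138],171.5)"
```

```text
t 16.35 pos [ 627.6 -131.4  139. ] th 169.65 z [ 0.006 -0.    -1.   ] q6 -1.5 F [-3.4  3.  18.4] M [0.41 0.89 0.23] open 29.5 g 62.0
turn wz rows total -0.4 then shift (rows of 25mm) x,y,z [ 0.05 -0.07  0.04]
```

Emit:
move_arm([
  [[0,0,0,0,0,0.3],[0,0,0,0,0,0.3],[0,0,0,0,0,0]],
])

```text
clock: 16.73
ee_pos: [627.3, -132.0, 139.0]
orientation: [0.003, 0.114, 0.993, -0.0]
wrist_force: [-3.4, 0.8, 18.4]
opening: 29.1
gripper_force: 63.1
```

```bash
python3 -c "
from h import *
plan([626,-133,138],171.5)"
```

```text
t 16.73 pos [ 627.3 -132.   139. ] th 166.93 z [ 0.006 -0.001 -1.   ] q6 1.2 F [-3.4  0.8 18.4] M [0.05 1.01 0.54] open 29.1 g 63.1
turn wz rows total -1.0 then shift (rows of 25mm) x,y,z [ 0.05 -0.05  0.04]
```

The torque rises steadily to 0.54 N m, so it is at the stop, but the tool leans about 0.35° and feels a side load. I'll relieve the side load, level the tool and press slightly harder.

Emit:
move_arm([
  [[0.04,-0.01,0.03,0.03,0.06,0],[0,0,0.03,0,0.06,0],[0,0,0,0,0,0],[0,0,0,0,0,0]],
])

```text
clock: 17.23
ee_pos: [627.3, -131.9, 139.0]
orientation: [-0.0, 0.114, 0.994, -0.001]
wrist_force: [-3.9, 1.9, 23.0]
opening: 29.2
gripper_force: 63.6
```

```bash
python3 -c "
from h import *
plan([626,-133,138],171.5)"
```

```text
t 17.23 pos [ 627.3 -131.9  139. ] th 166.93 z [-0.001 -0.001 -1.   ] q6 1.2 F [-3.9  1.9 23. ] M [0.24 0.74 0.53] open 29.2 g 63.6
turn wz rows total -1.0 then shift (rows of 25mm) x,y,z [ 0.05 -0.05  0.04]
```

The tool is level, and z holds at 139.0 while the force rose to 23 N, so the flange is hard on the rim. One last look to check.

```bash
python3 - <<'E'
from h import *
im=get_image("scene")[:,:,::-1]
cv2.imwrite('pics/v4.png',cv2.resize(im[75:150,165:265],(800,600),interpolation=cv2.INTER_CUBIC))
E
```

```text
(no output)
```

View pics/v4.png

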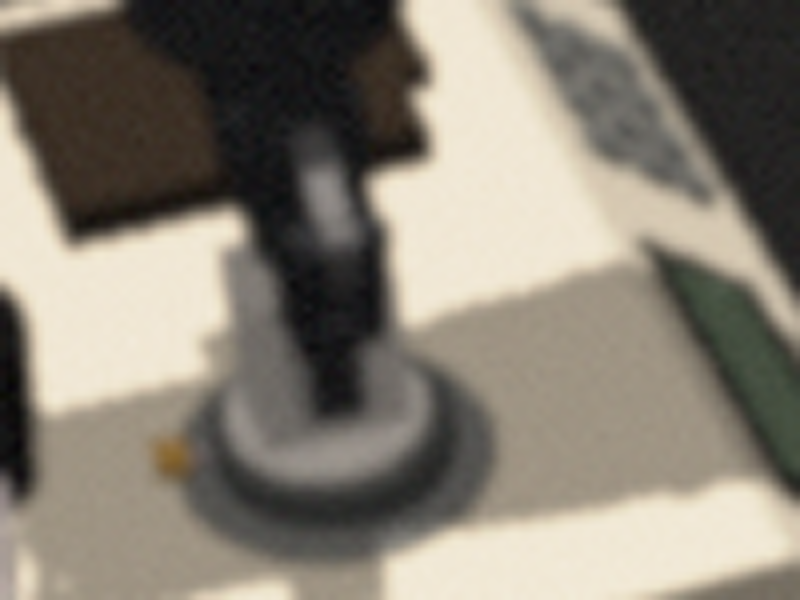

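The picture shows the flange flat on the rim, centred at about (330,430). The heat sink has turned and is still gripped, and the clamp knob at (172,457) is untouched. Handing in.

```bash
python3 -c "
from h import *
st();print(finish_job())"
```

```text
t 17.27 pos [ 627.3 -132.   138.9] th 166.93 z [-0.001 -0.002 -1.   ] q6 1.2 F [-3.6  1.8 22.2] M [0.27 0.69 0.51] open 29.5 g 63.6
the job is handed in; nothing more can be done
None
```

The lamp module is in the port, pressed flush on the rim with about 22 N, turned clockwise until the torque rose at the stop, and still gripped; I handed the job in at 17.3 s, and no verdict came back.

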